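# Find the worn coupon and feed it to the wear-track scanner

## Task

Three look-alike steel coupons lean against the left side of the V-shaped cradle with their backs hidden. Tip all three over onto the right side of the cradle so that their backs show, then take out the one with the ring-shaped wear track in its back and stand it upright in the scanner's guide, before the throat, with the track facing the tall black optical head at the rear. Push it through the throat fully home against the end stop with the wooden push stick, and put the stick back in its two rests; leave the other two coupons turned over in the cradle, drop none of them and do not disturb the other things on the table.

Things in the scene. Friction and masses are not known exactly. Their poses are not given: they have to be found in the camera images.
- cradle: fixed cradle, an open V of folded steel sheet along its x on a 232 x 74 mm foot; origin under its centre, +y to its left. Fold 16 mm above the table; each slope leans 37 deg from vertical, 40 mm long, its top edge at y 24, z 48 mm; a leaning coupon stands 26 mm past it. Stations x -70, 0, +70 mm with low dividers. Coupon leaning left: centre y +17.5, z 47 mm, top edge about y +40, z 70.
- turned_place (a point): centre of a coupon turned over in the middle station: cradle y -18, z 47 mm (other stations 70 mm along x), leaning 37 to 45 degrees from vertical. A sideways push above the slope, from the left, carries a coupon past upright (then 82 mm high), and about 20 degrees on it drops onto the right slope, its back facing left and up
- worn_coupon: flat ground-steel coupon, 50 mm wide (x), 9 thick (y), 65 tall (z), 0.14 to 0.28 kg, origin at its centre; +y out of its back, +z to its top edge. At the start it leans on the cradle's left slope, back down and hidden. The one to find: its back has a ring-shaped wear groove, 40 mm outside, 29 mm inside, 1.8 mm deep. Its station varies.
- plain_coupon_1: flat ground-steel coupon, 50 mm wide (x), 9 thick (y), 65 tall (z), 0.14 to 0.28 kg, origin at its centre; +y out of its back, +z to its top edge. At the start it leans on the cradle's left slope, back down and hidden. One of two coupons with a plain smooth back; which station it stands in varies.
- plain_coupon_2: flat ground-steel coupon, 50 mm wide (x), 9 thick (y), 65 tall (z), 0.14 to 0.28 kg, origin at its centre; +y out of its back, +z to its top edge. At the start it leans on the cradle's left slope, back down and hidden. One of two coupons with a plain smooth back; which station it stands in varies.
- wear_track (a point): centre of the wear ring on the worn coupon's back face: 4.5 mm along the coupon's +y from its centre
- scanner: fixed scanner on a base plate 165 x 305 x 8 mm; origin on the table under the throat mouth, +x to the rear, +y out of the throat along the guide. Guide: two rails along y up to y +150 mm, 11 mm apart, flared to 17 mm at the top, tops 30 mm and floor 8 mm above the table. Housing y 0 to -125, roof 90 mm high; black optical head behind the throat, 130 mm high.
- throat (a point): middle of the throat mouth, 55 mm above the table. The throat is 20 mm wide above the rails (flared at the mouth) and 80 mm high, too narrow for fingers; the rails run on inside to the end stop at scanner y -70 mm. A 10 mm sight slot in the roof lies over the guide
- guide_place (a point): centre of a coupon set down upright in the guide before the throat: scanner x 0, y +60, z 40.5 mm (bottom edge on the guide floor); y 35 to 90 mm serves. The coupon's +y must point to scanner +x. It has 2 mm play and may lean 5 degrees when let go
- home_place (a point): centre of the coupon when fully home against the end stop: scanner x 0, y -45, z 40.5 mm; its rear edge is then 20 mm inside the throat
- push_stick: loose wooden push stick, 0.06 kg: bar 10 mm wide (x), 170 long (y), 18 high (z), origin at the middle of the bar; the -y end pushes; a thicker grip (16 x 36 x 24 mm) at the +y end. Hold it across the bar near its middle with the fingertips above the rails. It starts in its rests, parallel to the guide, pushing end towards scanner -y; its origin stays 45 mm above the table for pushing
- stick_toe (a point): middle of the toe's flat pushing face, at stick y -85, z -19 mm. The toe is 6 mm wide, 22 mm long along the stick and reaches 31 mm below the stick's origin, flush with the bar's end; it runs between the rails, 6 mm above the guide floor while the bar runs 6 mm above the rails
- stick_place (a point): where the stick's origin lies in its rests: scanner x -60, y +85, z 45 mm. The rests are two posts at y +35 and +120 mm with notches 16 mm wide and 11 mm deep, their cheeks 47 mm above the table
- stopwatch: bystander: black stopwatch, 70x58x17 mm, origin under its centre
- marker: bystander: marker pen, 18x132x19 mm
- tweezers: bystander: steel tweezers, 16x120x10 mm
- sample_tin_1: bystander: round tin, 66x23 mm
- sample_tin_2: bystander: round tin, 66x29 mm

How it is judged:
By the outcome, as a careful person would: the job done as asked, in the order asked, and still so for the second after the job is handed in, with the robot touching nothing.
It also fails if it takes over 69 s, if anything falls off the work surface, if the arm or the gripper's body presses on something with over 40 N, if the wrist force passes 120 N, or if a joint passes its speed limit or range.

## Robot

A 6-joint arm with a two-finger parallel gripper is mounted at the origin on a cart in front of the work surface, level with it; the furniture and walls round the work are solid. World frame = base frame: x ahead of the robot, y to its left, z up, the work surface at z = 0. Lengths are in m, angles in rad, forces in N, time in s.
With the tool pointing down it reaches from about 0.425 to 1.125 m from the base axis. Payload 14.9 kg.
Tool frame: the origin (TCP) lies at the very end of the fingers, on their centre line; the grasp point (between the pads) lies 19 mm behind it; z points along the fingers, y is the line along which they close (so a half turn about z gives the same grasp; the last joint's range is limited). The gripper opens to 91 mm and grips with 3 to 60 N. Pads are 32 mm wide; open, the fingers measure 118 mm over their backs; the gripper's body (76 mm by 178 mm) begins 60 mm behind the grasp point.
Start: joints at [1.211, 0.379, 1.734, -0, 1.028, -0.033], TCP at [0.225, 0.663, 0.214] pointing down, gripper open.
Joint ranges: [-2.77, 2.77], [-0.74, 2.19], [0, 2.66], [-1.06, 4.2], [0.31, 2.87], [-3.08, 3.08]. Speed limits (rad/s): [1.89, 1.89, 2.39, 3.14, 3.14, 3.14].

## Interface

Orientations are given as [roll, pitch, yaw] about the fixed x, y, z axes, in that order (R = Rz(yaw) Ry(pitch) Rx(roll)).
In Python, from plant import r, viewer, claw gives the robot as it stands (r), with the cameras (viewer) and the gripper (claw). Calls block until the motion is done:
- r.move_ptp(position, orientation): joint-space move of the TCP to a pose.
- r.move_l(position, ori=None, max_speed=0.15, f_stop=None): straight line of the TCP; ori=None keeps the orientation; max_speed is the mean speed in m/s. With f_stop (N) it stops when the force on the tool has changed by that much, and returns True; else False.
- r.goto_joints(angles): joint-space move.
- claw.release() and claw.clamp(squeeze=None): open the fingers fully, or close them until they stop; squeeze is the grip in N (None keeps the last).
- r.hold(seconds).
- r.inverse_kinematics(position, orientation): joint angles nearest the present ones, or None.
- viewer.read_camera(name): name is "scene" or "top"; returns a dict with "frame" (420x560x3 uint8, red, green, blue), "mtx" (3x3 intrinsics, pixels), "R" (3x3) and "t" (3): a world point X has camera coordinates R X + t. Camera axes: x right, y down, z forward; pixel columns grow to the right and rows downward; lengths in m; the calibration is good to about 2 mm. A picture is of the moment at which its call begins. There is no depth.
A pose or a line that the arm cannot do raises r.MotionError and nothing moves.
- r.sign_off(): hands the job in; it is judged then, once.
Readings, each from a call of its own:
- r.current_t(): time.
- r.current_qpos(): joint angles.
- r.current_joint_velocities(): joint speeds.
- r.current_effort(): joint torques, N m.
- r.current_eef_pos(): TCP position.
- r.current_tcp_rot(): TCP orientation.
- r.current_contact_force(): force on the tool from outside, world axes, zero at the start.
- r.current_torque(): the same for the moment, N m.
- r.current_gripper_width(): opening from 0.0 (shut) to 1.0 (fully open).
- r.current_gripper_force(): force on a finger pad.
Only numpy, scipy, OpenCV 4.12 (cv2) and the standard library are available. Lean on these libraries where they do the work, as an engineer would, in place of code of your own. Each camera call takes 0.05 s, during which the arm holds its last target. There are 200 camera calls.

## Working session

There is one attempt and no reset: what is moved stays moved. The work goes in short steps, each a Python script; the robot and the scene stay as the last script left them, time stands still between calls to the robot, and variables do not carry over. Pictures are saved under pics/ and viewed, at most 10 in all, crops included, and the job is handed in when it is done.

```bash
mkdir -p pics; ls
python3 - <<'E'
from plant import r, viewer, claw
import cv2,numpy as np
for n in("scene","top"):
    c=viewer.read_camera(n); cv2.imwrite(f"pics/{n}0.png",c["frame"][:,:,::-1]); np.savez(f"{n}0.npz",**c)
    print(n,c["mtx"].round(1).tolist(),c["R"].round(3).tolist(),c["t"].round(3).tolist())
print(r.current_t(),r.current_eef_pos(),r.current_tcp_rot())
E
```

```text
pics
plant.py
scene [[380.7, 0.0, 275.8], [0.0, 380.7, 213.0], [0.0, 0.0, 1.0]] [[-0.444, -0.896, 0.022], [-0.571, 0.264, -0.778], [0.691, -0.358, -0.628]] [0.309, 0.361, 0.642]
top [[423.0, 0.0, 280.2], [0.0, 423.0, 200.0], [0.0, 0.0, 1.0]] [[-0.018, -1.0, 0.006], [-0.992, 0.018, -0.125], [0.125, -0.008, -0.992]] [0.062, 0.567, 1.108]
0.1 [0.22458273 0.662626   0.21337874] [-3.14065378e+00 -3.59245067e-05  2.81482922e+00]
```

View pics/scene0.png

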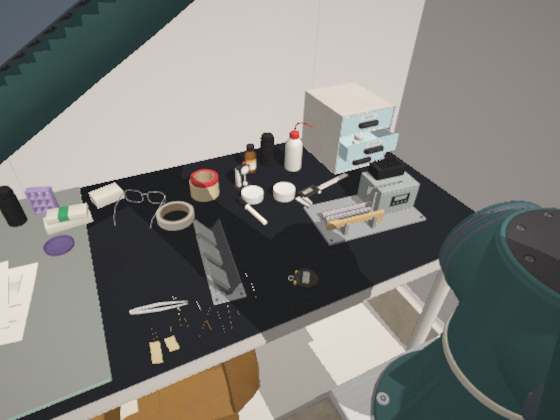

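View pics/top0.png

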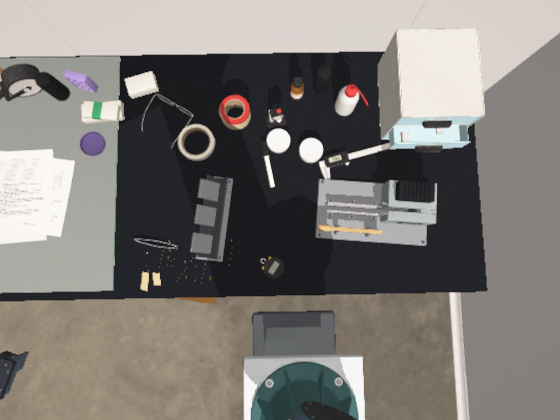

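The scene shows the cradle at about (217,260) and the scanner at about (365,205) with the orange stick in front of it. In the top view the cradle is at (212,218), with coupons on its left side at (210,190), (205,215) and (201,243). The scanner base is at (372,212), the stick at (350,231), the housing on the right and the guide running left. Next I'll zoom in.

Run:
```python
import cv2,numpy as np
T=cv2.imread("pics/top0.png");S=cv2.imread("pics/scene0.png")
z=lambda I,x0,x1,y0,y1,f:cv2.resize(I[y0:y1,x0:x1],None,fx=f,fy=f,interpolation=cv2.INTER_CUBIC)
a=z(T,180,245,170,270,6); b=z(T,310,440,170,250,4)
out=np.zeros((600,800,3),np.uint8); out[:,:390]=a; out[:320,395:395+405]=cv2.resize(b,(405,249)).repeat(1,0)[:320] if 0 else out[:320,395:800]
bb=z(T,310,440,170,250,3.1); out[:bb.shape[0],395:395+bb.shape[1]]=bb
cc=z(S,300,430,150,240,3.1); out[300:300+cc.shape[0],395:395+cc.shape[1]]=cc
cv2.imwrite("pics/z0.png",out)
d=z(S,185,260,210,310,6); cv2.imwrite("pics/z1.png",d)
```

```text
(no output)
```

View pics/z0.png

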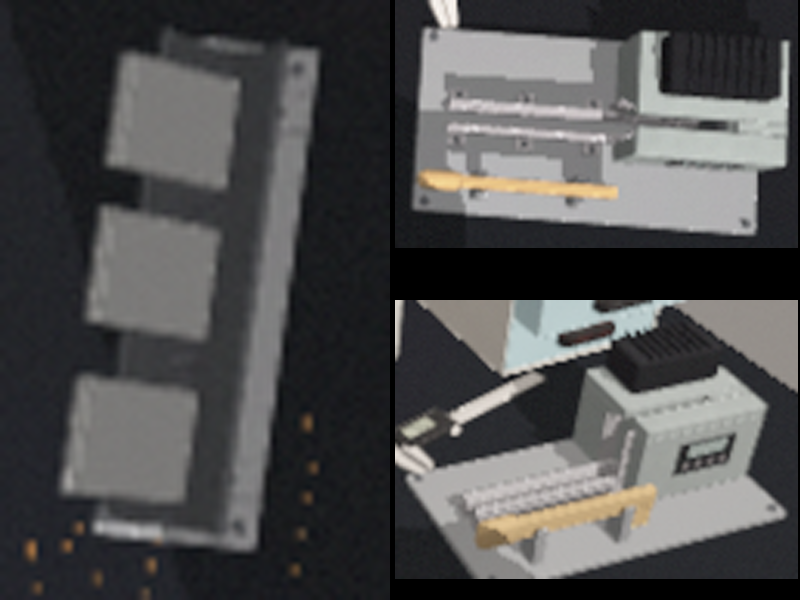

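View pics/z1.png

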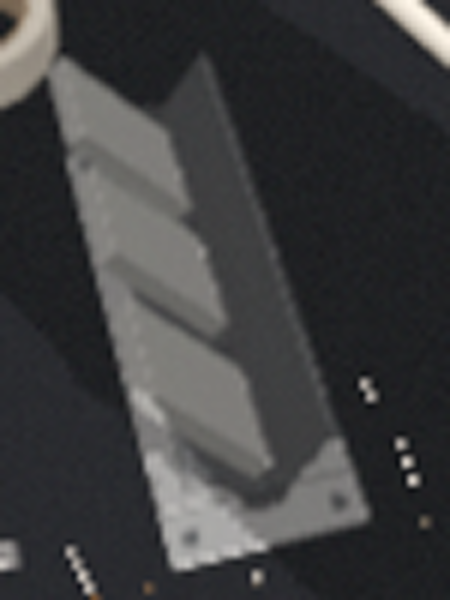

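z0 shows the three coupon faces in the cradle clearly. It also shows the two light rails, the sight slot and the stick (orange, grip to the left). z1 shows the coupon faces brighter than their end strips. Now measuring with masks.

```bash
cat > h.py <<'E'
import cv2,numpy as np
def ld(n): 
    c=np.load(n+".npz"); return {k:c[k] for k in c}
def proj(c,X):
    X=np.atleast_2d(X); p=(X@c["R"].T+c["t"])@c["mtx"].T; return p[:,:2]/p[:,2:]
def ray(c,p):
    o=-c["R"].T@c["t"]; return o,c["R"].T@np.linalg.inv(c["mtx"])@np.array([p[0],p[1],1.])
def cast(c,p,z):
    o,d=ray(c,p); return o+d*(z-o[2])/d[2]
def tri(c1,p1,c2,p2):
    o1,d1=ray(c1,p1);o2,d2=ray(c2,p2)
    s=np.linalg.lstsq(np.c_[d1,-d2],o2-o1,rcond=None)[0]
    a,b=o1+d1*s[0],o2+d2*s[1]; return (a+b)/2,np.linalg.norm(a-b)
def blobs(m,amin):
    n,l,s,c=cv2.connectedComponentsWithStats(m.astype(np.uint8))
    return [(s[i,4],c[i],l==i) for i in range(1,n) if s[i,4]>=amin]
E
python3 - <<'E'
from h import *
T,S=ld("top0"),ld("scene0")
g=T["frame"].mean(2)
np.set_printoptions(linewidth=220)
for u in (335,345,355,365): print(u,g[188:240,u].astype(int))
print("slot");
for u in (395,410,425): print(u,g[185:222,u].astype(int))
print("coupon row",g[215,185:245].astype(int)); gs=S["frame"].mean(2)
print("scene col205",gs[220:300,210].astype(int))
for c,n in((T,"top"),(S,"sc")):
    h=cv2.cvtColor(c["frame"],cv2.COLOR_RGB2HSV); m=cv2.inRange(h,(8,90,110),(28,255,255))
    for a,ce,l in blobs(m>0,40):
        ys,xs=np.nonzero(l); print(n,a,ce.round(1),xs.min(),xs.max(),ys.min(),ys.max())
E
```

```text
335 [178 179 178 178 180 178 154 122 124 124 125 125 126 125 195 205 180 158 112 122 124 129 193 221 164 111 126 125 124 124 126 125 128 127 127 126 125 103 114 167 189 191 154  86  94 119 161 183 182 182 164 105]
345 [178 178 178 179 178 180 161 133 123 124 124 124 124 124 132 173 200 197 154 114 126 126 130 172 195 155 118 125 125 125 126 125 157 180 183 182 182 181 183 185 186 188 190 186 178 182 181 182 182 182 181 148]
355 [179 175 178 179 179 179 178 153 124 125 124 122 125 118 117 140 181 200 190 155 120 124 126 139 180 188 149 120 125 127 125 125 157 181 181 180 181 181 181 165 175 189 189 183 181 181 182 181 180 181 180 180]
365 [178 179 179 179 179 179 180 179 154 124 123 125 123 125 123 123 157 194 201 183 150 124 124 127 160 198 171 123 123 126 125 124 124 125 124 125 124 125 124 117 114 161 188 191 179 127  91 107 151 177 180 181]
slot
395 [113 115 116 105  90  88  89  90  89  90  78  64  65  66 106 165 190 193 193 194 194 186 147 104  98 101 162 191 189 188 188 190 192 193 194 170 145]
410 [ 39  45  43  42  41  40  41  39  40  41  41  41  40  40  39  34 113 176 197 192 
[... 406 characters left out ...]
  83  29  25  25  28  29  27  26  26  27  26
  29  23  26  27  24  27]
scene col205 [ 31  31  31  32  33  33  35  42  54  66 103 124 125 124 126 125 124 123 125 124 114 104 105 106 112 120 125 125 124 124 123 124 124 124 124 120 108 105 104  97  78  80 108 125 124 123 124 124 125 124 126 130 130 126
 130 134 133 154 168 152 126 121 122 121 121 147 169 169 163 149 128 115 106  70  51  40  42  42  46  44]
top 83 [296.7  90.2] 291 302 85 94
top 234 [346.1 229.1] 318 380 225 233
top 146 [200.8 299.7] 177 215 297 304
sc 102 [249.7 156.8] 245 255 152 162
sc 232 [353.  220.7] 327 383 212 229
sc 5203 [204.3 393.3] 123 259 349 419
sc 90 [112.5 413.8] 107 119 407 419
sc 63 [ 99.1 417. ] 89 105 413 419
```

Run:
```python
from h import *
T,S=ld("top0"),ld("scene0")
def faces(c,x0,x1,y0,y1,lo,hi,amin):
    g=cv2.cvtColor(c["frame"],cv2.COLOR_RGB2GRAY).astype(float); m=np.zeros(g.shape,np.uint8)
    m[y0:y1,x0:x1]=((g>lo)&(g<hi))[y0:y1,x0:x1]
    m=cv2.morphologyEx(m,cv2.MORPH_OPEN,np.ones((3,3)))
    out=[]
    for a,ce,l in sorted(blobs(m,amin),key=lambda b:b[1][1]):
        r=cv2.minAreaRect(np.argwhere(l)[:,::-1].astype(np.float32)); out.append(ce); print(a,ce.round(1),np.round(r[1],1),round(r[2],1))
    return out
a=faces(T,185,222,170,262,112,131,150)
b=faces(S,185,250,212,300,112,131,150)
for p in a:
  for q in b:
    X,e=tri(T,p,S,q)
    if e<.012: print("tri",X.round(4),round(e,4))
for p in a: print("cast .0497",cast(T,p,.0497).round(4))
# cradle foot right edge, near edge corners from zoom
f=lambda u,v,s,x,y:((u+.5)/s-.5+x,(v+.5)/s-.5+y)
for uv in((320,47),(258,551)): print("foot T",cast(T,f(*uv,6,180,170),.001).round(4))
for uv in((170,570),(370,520)): print("foot S",cast(S,f(*uv,6,185,210),.001).round(4))
# rails
g=T["frame"].mean(2)
P=[]
for u in range(330,372,2):
    col=g[:,u]; v0=207+(u-350)*.07
    rows=np.arange(int(v0-7),int(v0+8)); w=np.clip(col[rows]-135,0,None)
    up=rows<v0; P.append(((u),(w*rows)[up].sum()/w[up].sum(),(w*rows)[~up].sum()/w[~up].sum()))
P=np.array(P); 
X=[np.array([cast(T,(p[0],p[k]),.030) for p in P]) for k in(1,2)]
for x in X:
    l=np.polyfit(x[:,1],x[:,0],1); print("rail",l.round(4),"res",np.std(np.polyval(l,x[:,1])-x[:,0]).round(4), "at y=-.2",np.polyval(l,-.2).round(4))
Q=[]
for u in range(392,419,2):
    rows=np.arange(204,216); w=np.clip(180-g[rows,u],0,None); Q.append(cast(T,(u,(w*rows).sum()/w.sum()),.09))
Q=np.array(Q); l=np.polyfit(Q[:,1],Q[:,0],1); print("slot",l.round(4),np.std(np.polyval(l,Q[:,1])-Q[:,0]).round(4),np.polyval(l,-.3).round(4))
# ends along y
np.set_printoptions(linewidth=220)
for v,rng in((204,(318,334)),(209,(318,334)),):print(v,g[v,rng[0]:rng[1]].astype(int))
for v in (202,205,208,211,214,217):print(v,g[v,370:440].astype(int))
print("stick tri",tri(T,(346.1,229.1),S,(353.,220.7)))
```

```text
280 [209.4 190. ] [16.4 17.4] 8.1
305 [205.7 215.4] [18.9 17.4] 9.5
306 [202.  243.2] [17.9 18. ] 7.1
150 [205.2 231.7] [22.9  7.9] 35.0
189 [211.  250.7] [24.5 10.2] 32.5
222 [217.7 273.5] [27.2 11. ] 32.0
tri [0.5967 0.2426 0.0485] 0.0027
tri [0.5284 0.2518 0.0484] 0.0013
tri [0.4552 0.2614 0.048 ] 0.0014
cast .0497 [0.596  0.2412 0.0497]
cast .0497 [0.528  0.2509 0.0497]
cast .0497 [0.4549 0.2604 0.0497]
foot T [0.6381 0.1833 0.001 ]
foot T [0.4055 0.2125 0.001 ]
foot S [0.4169 0.2904 0.001 ]
foot S [0.4069 0.2164 0.001 ]
rail [0.0915 0.5648] res 0.0006 at y=-.2 0.5465
rail [0.0921 0.5444] res 0.0004 at y=-.2 0.526
slot [0.0863 0.5534] 0.0003 0.5275
204 [175 182 181 181 182 180 174 148 125 155 198 193 191 203 215 197]
209 [126 127 123 124 124 126 126 124 121 128 144 152 135 127 132 143]
202 [123 127 130 111 113 132 132 123 123 124 119 104 120 151 146 103  87  87 128 192 192 194 192 192 194 193 191 189 190 190 192 193 195 195 194 194 192 194 190 177 176 177 172 162 157 149 148 151 149 145 143 146 137 112
 114 115 109  86  88  87 103 148 162 171 195 196 174  36  38  38]
205 [177 178
[... 816 characters left out ...]
189 188 188 181 134  38  37  38]
214 [190 194 197 211 220 206 222 220 148 147 131 124 127 137 138 156 112 115 160 189 188 188 186 186 186 188 191 192 193 192 190 190 190 191 190 191 190 191 190 192 193 192 192 191 193 193 193 192 193 194 191 194 196 194
 193 191 191 189 188 185 181 177 162 161 169 154 101  38  35  37]
217 [117 137 120  93 116 136 139 177 175 167 108  85  87  86  85  87  88 119 174 189 190 190 190 191 190 192 192 193 192 191 191 189 191 191 191 194 193 193 193 194 192 190 192 193 194 194 195 194 193 192 190 191 191 191
 190 188 189 190 191 193 194 192 192 190 191 175  90  37  35  38]
stick tri (array([ 0.48604763, -0.12168525,  0.03989553]), np.float64(0.0018865471078235846))
```

Run:
```python
from h import *
T,S=ld("top0"),ld("scene0")
yaw=-.0908; ey=np.array([-np.sin(yaw),np.cos(yaw)]); ex=np.array([np.cos(yaw),np.sin(yaw)])
line=lambda y:np.array([.5362+.091*(y+.2),y])
P0=line(-.2)
def sc(X): d=X[:2]-P0; return np.round([d@ex,d@ey],4)
for n,p,z,exp in(("rail end r",(326.8,203.2),.03,.150),("rail end f",(326.8,210.),.03,.150),("roof front",(387.9,205),.09,0),("roof front2",(387.5,217),.09,0),("roof far",(436.2,205),.09,-.125),("roof far2",(435.9,217),.09,-.125)):
    X=cast(T,p,z); print(n,X.round(4),sc(X),"-> origin s:",round(sc(X)[1]-exp,4))
h=cv2.cvtColor(T["frame"],cv2.COLOR_RGB2HSV); m=cv2.inRange(h,(8,60,90),(30,255,255))[215:240,310:390]
r=cv2.minAreaRect((np.argwhere(m)[:,::-1]+[310,215]).astype(np.float32)); print(r)
b=cv2.boxPoints(r)
for p in [r[0],*b]: X=cast(T,p,.054);print("stick",X.round(4),sc(X))
ys,xs=np.nonzero(m)
sel=(xs+310>335)&(xs+310<375); l=np.polyfit(xs[sel]+310,ys[sel]+215,1)
for u in(335,350,375): X=cast(T,(u,np.polyval(l,u)),.054); print("bar mid",X.round(4),sc(X))
```

```text
rail end r [ 0.5572 -0.0743  0.03  ] [0.0095 0.1271] -> origin s: -0.0229
rail end f [ 0.5387 -0.0737  0.03  ] [-0.009  0.126] -> origin s: -0.024
roof front [ 0.5428 -0.2243  0.09  ] [ 0.0087 -0.0236] -> origin s: -0.0236
roof front2 [ 0.5118 -0.2217  0.09  ] [-0.0223 -0.0239] -> origin s: -0.0239
roof far [ 0.5405 -0.3489  0.09  ] [ 0.0178 -0.1479] -> origin s: -0.0229
roof far2 [ 0.5096 -0.3461  0.09  ] [-0.0133 -0.1479] -> origin s: -0.0229
((348.963134765625, 229.9057159423828), (64.37091827392578, 6.518574237823486), 5.19442892074585)
stick [ 0.4825 -0.1276  0.054 ] [-0.0601  0.0672]
stick [ 0.4831 -0.0422  0.054 ] [-0.0672  0.1523]
stick [ 0.5002 -0.0443  0.054 ] [-0.0499  0.1518]
stick [ 0.4818 -0.2131  0.054 ] [-0.053 -0.018]
stick [ 0.4647 -0.2108  0.054 ] [-0.0702 -0.0172]
bar mid [ 0.4873 -0.0909  0.054 ] [-0.0586  0.1042]
bar mid [ 0.4835 -0.1304  0.054 ] [-0.0588  0.0645]
bar mid [ 0.4772 -0.1962  0.054 ] [-0.0591 -0.0016]
```

```bash
cat >> h.py <<'E'
CY=-.131; CO=np.array([.526,.2365]); SY=-.0908
def cr(x,y,z): c,s=np.cos(CY),np.sin(CY); return [CO[0]+c*x-s*y,CO[1]+s*x+c*y,z]
SO=np.array([.5362,-.2])-.0235*np.array([-np.sin(SY),np.cos(SY)])
def sn(x,y,z): c,s=np.cos(SY),np.sin(SY); return [SO[0]+c*x-s*y,SO[1]+s*x+c*y,z]
def snap(r,k):
    for n in("scene","top"):
        c=viewer.read_camera(n); cv2.imwrite(f"pics/{n}{k}.png",c["frame"][:,:,::-1]); np.savez(f"{n}{k}.npz",**c)
E
python3 - <<'E'
from plant import r, viewer, claw
from h import *
O=[np.pi,0,np.pi+CY]
claw.clamp(10)
for i,x in enumerate((.07,0,-.07)):
    r.move_ptp(cr(x,.072,.10),O)
    r.move_l(cr(x,.064,.060),max_speed=.12)
    s=r.move_l(cr(x,-.0055,.060),max_speed=.05,f_stop=25)
    print(x,s,r.current_eef_pos().round(4),r.current_contact_force().round(2),r.current_t())
    r.move_l(cr(x,-.0055,.12),max_speed=.15)
try: r.move_ptp([.50,-.02,.28],[np.pi,0,1.6])
except Exception as e: print(e)
snap(r,1); print(r.current_t(), r.current_qpos())
T,S=ld("top1"),ld("scene1")
z=lambda I,x0,x1,y0,y1,f:cv2.resize(I["frame"][y0:y1,x0:x1,::-1],None,fx=f,fy=f,interpolation=cv2.INTER_CUBIC)
out=np.zeros((600,800,3),np.uint8); out[:,:390]=z(T,185,250,170,270,6); out[:,400:790]=z(S,190,255,210,310,6)
cv2.imwrite("pics/z2.png",out)
E
```

```text
0.07 False [0.5947 0.2221 0.06  ] [-0.49 -0.34  0.2 ] 5.4417
0 False [0.5253 0.2312 0.06  ] [-0.38  0.21  0.1 ] 8.5333
-0.07 False [0.4559 0.2404 0.06  ] [-1.03 -0.12  0.65] 11.625
13.45 [-8.50371505e-02 -2.40850033e-02  2.08532426e+00  7.79608917e-05
  1.08189788e+00 -1.16553929e-01]
```

View pics/z2.png

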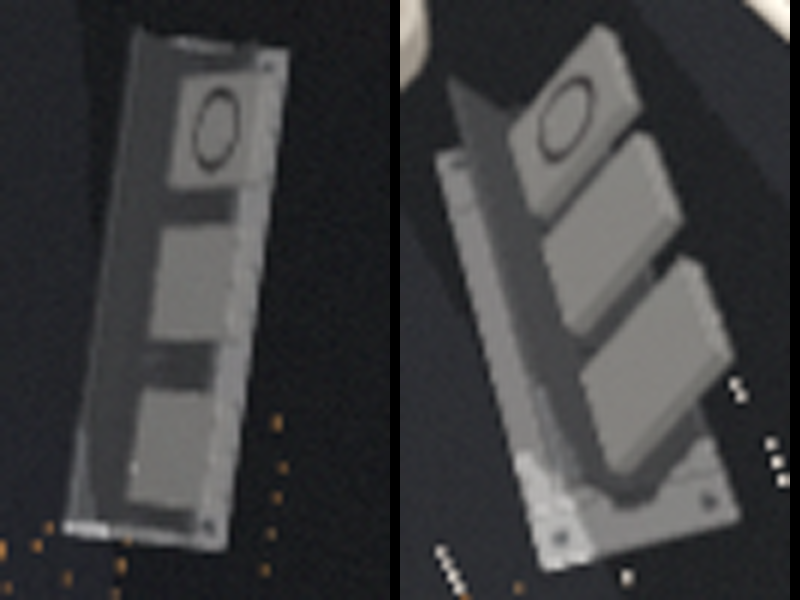

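The z2 picture shows all three coupons turned. The ring is on the far coupon (station +70), centred at about (215,130) in the top zoom and (165,117) in the scene zoom. Next I'll triangulate it and its lean.

Run:
```python
from h import *
from plant import r, viewer, claw
T,S=ld("top1"),ld("scene1")
def ring(c,x,y,w,hh):
    g=c["frame"].mean(2)[y-hh:y+hh+1,x-w:x+w+1]; m=(g<100)
    b=max(blobs(m,8),key=lambda b:b[0] if 2<b[1][0]<2*w-2 else 0); cnt=np.argwhere(b[2])[:,::-1].astype(np.float32)
    e=cv2.minAreaRect(cnt); print(b[0],e); return np.array(e[0])+[x-w,y-hh]
f=lambda u,v,x,y:((u+.5)/6-.5+x,(v+.5)/6-.5+y)
a=ring(T,220,191,5,8); b=ring(S,217,229,6,8); print(a,b,f(215,130,185,170),f(165,117,190,210))
def cf(X): d=X[:2]-CO; c,s=np.cos(CY),np.sin(CY); return np.round([c*d[0]+s*d[1],-s*d[0]+c*d[1],X[2]],4)
P,e=tri(T,a,S,b); print("ring",P,cf(P),e)
Q,e=tri(T,f(176,131,185,170),S,f(125,177,190,210)); print("bottom",cf(Q),e)
d=cf(P)-cf(Q); print("lean",np.degrees(np.arctan2(-d[1],d[2])),np.linalg.norm(d[1:]))
# top edge (back-top edge is nearer side of bright strip) mid: scene
Q2,e=tri(T,f(256,133,185,170),S,f(216,66,190,210)); print("top",cf(Q2),e)
print("pred ring T",proj(T,[cr(.07,-.0144,.0497)]),proj(S,[cr(.07,-.0144,.0497)]))
```

```text
53 ((5.5, 8.0), (14.0, 7.0), 90.0)
32 ((6.5, 8.499999046325684), (6.957010269165039, 14.546475410461426), 18.43494987487793)
[220.5 191. ] [217.5        229.49999905] (220.41666666666666, 191.25) (217.08333333333334, 229.08333333333334)
ring [0.59357293 0.21260224 0.04736936] [ 0.0701 -0.0149  0.0474] 0.0016549105856606809
bottom [0.0701 0.0061 0.021 ] 0.00014597676504815102
lean 38.50065372034544 0.03373366271248943
top [ 0.0668 -0.0364  0.0736] 0.0021412227488509755
pred ring T [[219.92132524 190.7636602 ]] [[217.58875965 228.90855011]]
```

```bash
cat >> h.py <<'E'
from scipy.spatial.transform import Rotation as Ro
def tilt(a): return (Ro.from_euler('z',CY)*Ro.from_euler('x',a)*Ro.from_euler('z',np.pi)*Ro.from_euler('x',np.pi)).as_euler('xyz')
A=np.radians(38)
def grasp(b):  # b = distance backed out along the coupon axis
    u=np.array([0,-np.sin(A),np.cos(A)]); n=np.array([0,np.cos(A),np.sin(A)])
    return cr(*(np.array([.0705,-.018,.047])+(.019+b)*u+.0007*n))
GO=[np.pi,0,np.pi/2+SY]
E
python3 - <<'E'
from plant import r, viewer, claw
from h import *
print(tilt(A),tilt(0))
for p,o in((grasp(.12),tilt(A)),(grasp(.0),tilt(A)),(sn(0,.045,.2),GO),(sn(0,.045,.058),GO),(sn(-.06,.09,.036),GO),(sn(0,.06,.036),GO),(sn(0,.03,.036),GO)):
    q=r.inverse_kinematics(p,o); print(np.round(p,3),None if q is None else np.round(q,2))
print(r.current_t())
E
```

```text
[ 2.47836754e+00 -2.22044605e-16  3.01059265e+00] [3.14159265 0.         3.01059265]
[0.582 0.125 0.157] [-0.11  0.33  2.06  0.86  0.95 -2.14]
[0.592 0.198 0.062] [ 0.02  0.51  2.04  1.03  0.79 -2.25]
[ 0.538 -0.179  0.2  ] [-0.36  0.19  2.01 -0.    0.94 -0.27]
[ 0.538 -0.179  0.058] [-0.36  0.41  2.05 -0.    0.68 -0.27]
[ 0.482 -0.128  0.036] [-0.31  0.37  2.19 -0.    0.58 -0.22]
[ 0.54  -0.164  0.036] [-0.34  0.45  2.06 -0.    0.64 -0.25]
[ 0.537 -0.194  0.036] [-0.39  0.45  2.05 -0.    0.64 -0.3 ]
13.45
```

Run:
```python
from plant import r, viewer, claw
from h import *
r.move_ptp(grasp(.08),tilt(A)); claw.release()
s=r.move_l(grasp(0),max_speed=.07,f_stop=12)
print(s,r.current_contact_force().round(1))
claw.clamp(25); print("w",r.current_gripper_width(),r.current_gripper_force(),r.current_contact_force().round(1))
r.move_l(grasp(.10),max_speed=.12)
print("w",r.current_gripper_width(),r.current_contact_force().round(1),r.current_t())
r.move_ptp(sn(0,.045,.17),GO)
print(r.current_gripper_width(),r.current_t())
r.move_l(sn(0,.045,.125),max_speed=.15)
snap(r,2);S=ld("scene2");T=ld("top2")
out=np.zeros((600,800,3),np.uint8)
out[:300]=cv2.resize(S["frame"][145:240,290:430,::-1],(800,543),interpolation=cv2.INTER_CUBIC)[100:400]
out=np.vstack([cv2.resize(S["frame"][140:245,290:430,::-1],(800,600),interpolation=cv2.INTER_CUBIC)])
cv2.imwrite("pics/z3.png",out); print(r.current_eef_pos(),sn(0,.045,.125))
```

```text
False [ 0.2 -0.3 -0.2]
w 0.09580077936966733 24.951132917740324 [-0.1 -1.9 -0.9]
w 0.09851141123138826 [-0.4  0.3 -2.4] 20.125
0.09327443574081949 21.775
[ 0.53879225 -0.17872042  0.12594646] [np.float64(0.5381495185745735), np.float64(-0.17858856900327788), 0.125]
```

View pics/z3.png

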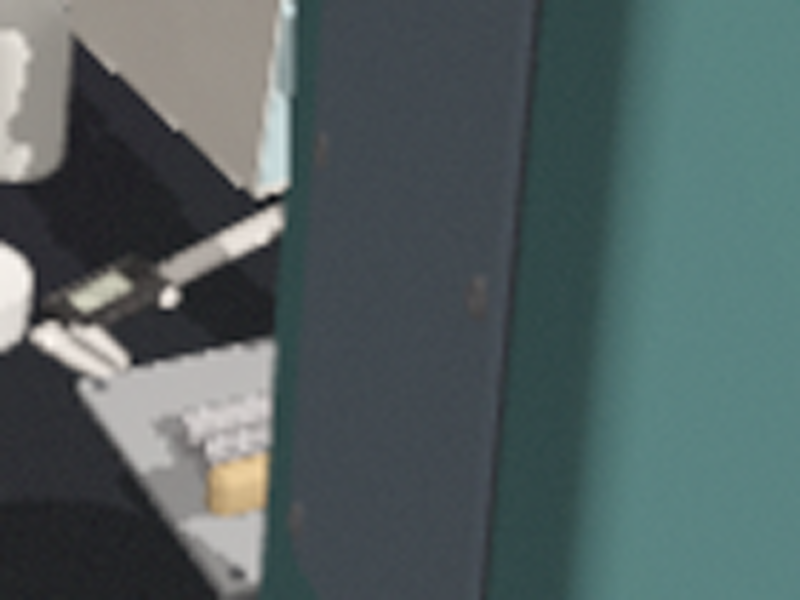

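The arm blocks the view in z3: only the rail ends at about (230,430) show. The descent will be force-guided instead.

Run:
```python
from plant import r, viewer, claw
from h import *
r.move_l(sn(0,.045,.090),max_speed=.1); r.hold(.2)
print(r.current_eef_pos(),r.current_contact_force().round(2),r.current_torque().round(2))
s=r.move_l(sn(0,.045,.0565),max_speed=.03,f_stop=7)
print(s,r.current_eef_pos().round(4),np.round(sn(0,.045,.058),4),r.current_contact_force().round(2),r.current_torque().round(2),r.current_gripper_width(),r.current_t())
```

```text
[ 0.5385582  -0.17874592  0.09062032] [ 0.62  0.72 -1.47] [-0.13  0.01  0.06]
True [ 0.5385 -0.1786  0.0753] [ 0.5381 -0.1786  0.058 ] [ 4.   -1.24 -3.25] [-0.24 -0.86 -0.05] 0.10107369413454771 23.6333
```

Run:
```python
from plant import r, viewer, claw
from h import *
x=0
p=r.current_eef_pos()
for k in range(4):
    f=r.current_contact_force()
    x+=.0015*np.sign(f[0]-.5)
    z=r.current_eef_pos()[2]
    r.move_l(sn(x,.045,z+.002),max_speed=.03)
    s=r.move_l(sn(x,.045,.0565),max_speed=.03,f_stop=7)
    z=r.current_eef_pos()[2]
    print(x,s,r.current_eef_pos().round(4),r.current_contact_force().round(2),r.current_torque().round(2),r.current_t())
    if z<.0625: break
```

```text
0.0015 True [ 0.5395 -0.1787  0.0587] [-0.01 -0.1   2.87] [-0.26  0.    0.05] 24.475
```

Run:
```python
from plant import r, viewer, claw
from h import *
claw.release(); r.hold(.2)
r.move_l(sn(.0015,.045,.16),max_speed=.15)
r.move_ptp([.45,.12,.25],[np.pi,0,1.7])
snap(r,3);S=ld("scene3");T=ld("top3"); print(r.current_t())
out=np.zeros((600,800,3),np.uint8)
out[:300]=cv2.resize(T["frame"][185:245,305:445,::-1],(700,300),interpolation=cv2.INTER_CUBIC).repeat(1,0)[:, :700] if 0 else cv2.resize(T["frame"][188:240,305:445,::-1],(800,300),interpolation=cv2.INTER_CUBIC)
out[300:]=cv2.resize(S["frame"][165:240,300:435,::-1],(540,300),interpolation=cv2.INTER_CUBIC).repeat(1,0) if 0 else np.pad(cv2.resize(S["frame"][165:240,300:435,::-1],(540,300),interpolation=cv2.INTER_CUBIC),((0,0),(0,260),(0,0)))
cv2.imwrite("pics/z4.png",out)
```

```text
28.125
```

View pics/z4.png

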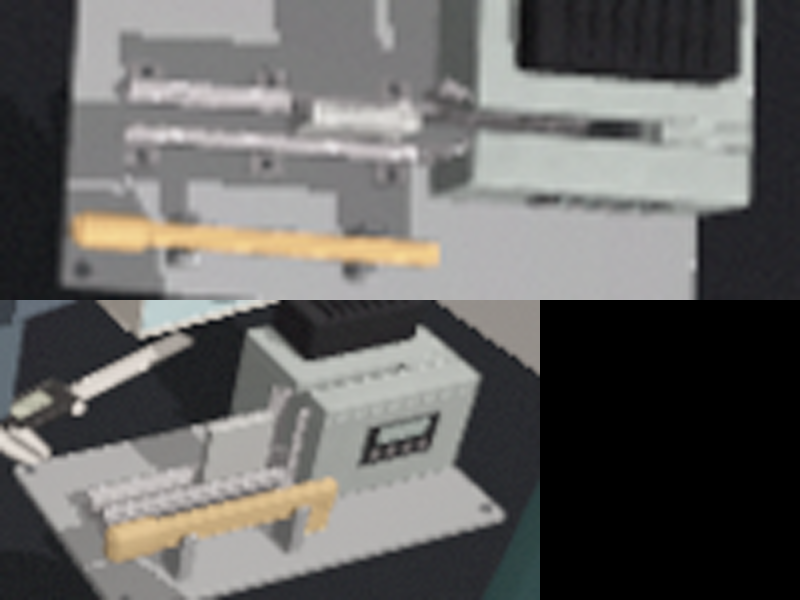

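The coupon stands upright in the guide, at about (365,115) in the top half of z4, and the stick is undisturbed. Next is the stick.

Run:
```python
from plant import r, viewer, claw
from h import *
G=.0012; Y=.092
def st(m): print(m,r.current_eef_pos().round(4),r.current_contact_force().round(2),round(r.current_gripper_width(),3),round(r.current_t(),2))
r.move_ptp(sn(-.0585,Y,.11),GO)
s=r.move_l(sn(-.0585,Y,.0365),max_speed=.08,f_stop=6); st(s)
claw.clamp(30); st("grip")
r.move_l(sn(-.0585,Y,.095),max_speed=.12)
r.move_l(sn(G,.172,.090),max_speed=.15)
r.move_l(sn(G,.172,.060),max_speed=.1); r.hold(.15); st("over")
s=r.move_l(sn(G,.172,.0367),max_speed=.04,f_stop=5); st(s)
```

```text
False [ 0.4845 -0.1266  0.0369] [ 0.38 -0.85  0.32] 1.0 30.29
grip [ 0.4842 -0.1265  0.0365] [0.8  0.78 0.42] 0.107 31.5
over [ 0.5512 -0.0524  0.0606] [-0.39 -0.53 -0.24] 0.109 33.56
False [ 0.5509 -0.0522  0.0367] [-0.38  1.09 -1.08] 0.109 34.29
```

Run:
```python
from plant import r, viewer, claw
from h import *
G=.0012
def st(m):
    p=r.current_eef_pos(); d=p[:2]-SO; print(m,"sy",round(-np.sin(SY)*d[0]+np.cos(SY)*d[1],4),p.round(4),r.current_contact_force().round(2),round(r.current_gripper_width(),3),round(r.current_t(),2))
s=r.move_l(sn(G,.115,.0367),max_speed=.06,f_stop=7); st(s)
if not s:
    s=r.move_l(sn(G,.075,.0367),max_speed=.05,f_stop=8); st(s)
    if not s:
        s=r.move_l(sn(G,.058,.0367),max_speed=.025,f_stop=8); st(s)
```

```text
False sy 0.1152 [ 0.5456 -0.1088  0.0367] [ 0.41  1.07 -0.97] 0.106 35.39
False sy 0.0751 [ 0.542  -0.1487  0.0367] [-0.17 -0.81 -0.79] 0.106 36.34
True sy 0.0668 [ 0.5409 -0.1569  0.0364] [0.01 1.93 0.24] 0.108 36.78
```

Run:
```python
from plant import r, viewer, claw
from h import *
G=.0012;Y=.092
def st(m):
    p=r.current_eef_pos(); d=p[:2]-SO; print(m,"sy",round(-np.sin(SY)*d[0]+np.cos(SY)*d[1],4),p.round(4),r.current_contact_force().round(2),round(r.current_gripper_width(),3),round(r.current_t(),2))
s=r.move_l(sn(G,.062,.0367),max_speed=.015,f_stop=10); st(s)
r.move_l(sn(G,.125,.0367),max_speed=.08)
r.move_l(sn(G,.125,.095),max_speed=.12)
r.move_l(sn(-.0585,Y,.095),max_speed=.15)
r.move_l(sn(-.0585,Y,.060),max_speed=.1); r.hold(.1)
s=r.move_l(sn(-.0585,Y,.0367),max_speed=.04,f_stop=6); st(s)
```

```text
True sy 0.0668 [ 0.5404 -0.1569  0.0361] [0.79 1.77 0.29] 0.107 36.99
True sy 0.0921 [ 0.4837 -0.1263  0.0363] [-1.51  0.45  7.7 ] 0.109 40.3
```

Run:
```python
from plant import r, viewer, claw
from h import *
claw.release(); r.hold(.2)
r.move_l(sn(-.0585,.092,.16),max_speed=.12)
r.move_ptp([.45,.10,.28],[np.pi,0,1.7])
snap(r,4);S=ld("scene4");T=ld("top4"); print(r.current_t())
out=np.zeros((600,800,3),np.uint8)
out[:300]=cv2.resize(T["frame"][188:240,305:445,::-1],(800,300),interpolation=cv2.INTER_CUBIC)
out[300:,:540]=cv2.resize(S["frame"][165:240,300:435,::-1],(540,300),interpolation=cv2.INTER_CUBIC)
out[300:,545:740]=cv2.resize(S["frame"][210:310,190:255,::-1],(195,300),interpolation=cv2.INTER_CUBIC)
cv2.imwrite("pics/z5.png",out)
```

```text
44.0667
```

View pics/z5.png

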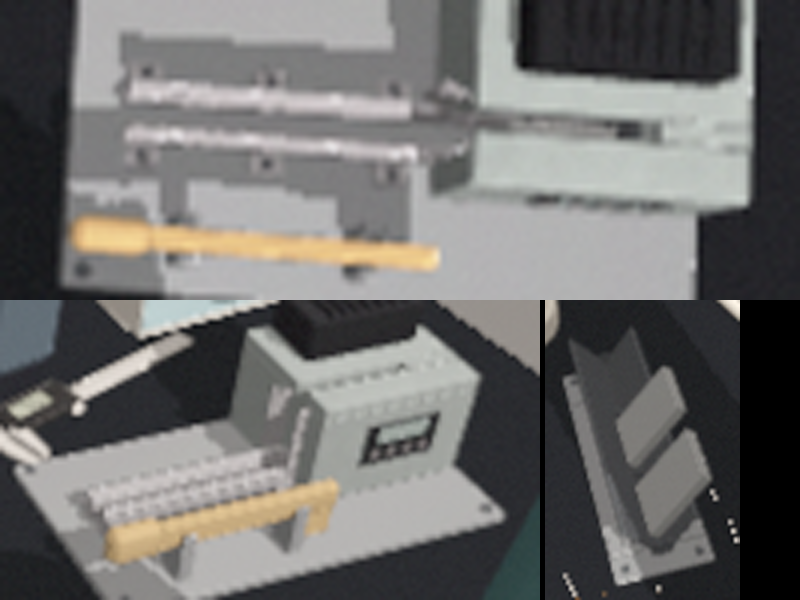

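z5 shows the coupon inside the throat under the sight slot, at about (545,125). The stick is in its rests, and two coupons are still turned over in the cradle.

```bash
python3 -c "
from plant import r, viewer, claw
print(r.sign_off(), r.current_t())"
```

```text
the job is handed in; nothing more can be done
the job is handed in; nothing more can be done
```

I handed the job in at about 44 s: the ring-worn coupon is fully home against the end stop with its track facing the optical head, the push stick is back in its rests, and the other two coupons are still turned over in the cradle.

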